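Hold the amber check standard home in the photometer

ROBOT

A 6-joint arm with a two-finger parallel gripper is mounted at the origin on the work surface. World frame = base frame: x ahead of the robot, y to its left, z up, the work surface at z = 0. Lengths are in m, angles in rad, forces in N, time in s.
With the tool pointing down it reaches from about 0.3 to 0.85 m from the base axis. Payload 4.2 kg.
Tool frame: the origin (TCP) lies midway between the tips of the shut fingers; the grasp point (between the pads) lies 19 mm behind it (env.grip_depth is the distance from the TCP to the grasp point, in m); z points along the fingers, y is the direction in which the jaws open and shut (so a half turn about z gives the same grasp; the last joint's range is limited). The gripper opens to 91 mm and grips with 3 to 60 N. Pads are 32 mm wide; open, the fingers measure 118 mm over their backs; the gripper's body (76 mm by 178 mm) begins 60 mm behind the grasp point.
Start: joints at [1.132, 0.32, 1.565, -0, 1.257, -0.02], TCP at [0.234, 0.525, 0.181] pointing down, gripper open.
Joint ranges: [-3.11, 3.11], [-0.84, 2.01], [0.21, 2.61], [-1.34, 4.49], [0.05, 2.63], [-2.56, 2.56]. Speed limits (rad/s): [2.57, 2.57, 3.14, 3.14, 3.14, 3.14].

INTERFACE

Orientations are given as a 3x3 rotation matrix whose columns are the frame's x, y, z axes.
In Python, from station import env, viewer, order gives the robot as it stands.
- The arm moves only by the shell command python3 -m handwheel 'ROWS'. ROWS is JSON, a list of rows, each an object with "fingers": the finger opening in cm, from 0 to 9.12; "delta_pos": the shift along the world's x, y, z in cm, a list of three; "turn": the turn about the world's z in rad. A call has 1 to 5 rows; each row shifts and turns the pose as measured when the row begins; what a row does not reach is not made up. A row lasts 1/12 s, in which the tool goes at most 41.7 mm and 7.16 degrees, less where a joint would pass 70% of its speed; a pose out of reach is approached as far as the arm can. A call with a gripper value outside its range is refused whole. The fingers move at their own pace and stop on an object; the grip force is fixed at half the most. Time passes only in rows, so rows that do not move let the fingers close. It gives the time, the measured TCP pose, the force and the opening at its end, in the units of the state.
- env.sense(): the state, without advancing time (a new reading comes with each control period).
- viewer.grab_frame(name): name is "scene" or "side" or "wrist"; returns a dict with "img" (400x640x3 uint8, blue, green, red), "z_map" (400x640 float32, m along the optical axis (not along the pixel's ray), 0 where there is no reading), "fx", "fy", "cx", "cy" (pixels), "world_to_cam" (4x4, takes a point from world to camera coordinates); the wrist camera has in their place "T_tool_cam" (4x4, takes a point from camera to tool coordinates, whose origin is the TCP and whose axes are the flange's). Camera axes: x right, y down, z forward; pixel columns grow to the right and rows downward; lengths in m; the calibration is good to about 2 mm. A picture is of the moment at which its call begins: read the wrist's pose just before it.
- order.finish_job(): hands the job in, once; it reports no verdict.
Trained networks look in the newest picture that a camera, given by its name, has taken for a name from the list of things; names that differ only in an ending like _2 or _b are one class to them, and where a whole thing is asked for, a point or a joint stands for the part that bears it (a point fixed in the world has none). Each returns a list of dicts, best first, with "p" (0 to 1); they miss things now and then, are a little off and sometimes report something else, mostly with a low value. They report only what shows in the picture. A call takes as long as a camera call. They do not tell look-alikes from the thing itself.
- viewer.spot_in(camera, thing): "rect" ([left, top, width, height] in pixels, round what is visible of it).
- viewer.cut_out(camera, thing): "region" (400x640 bool, what is visible of it) and "rect" ([left, top, width, height] in pixels, round what is visible of it).
The state is a dict: "time_s": time; "q": joint angles; "qvel": joint speeds; "effort": joint torques, N m; "eef_pos": TCP position; "orientation": TCP orientation; "ft_force": force on the tool from outside, world axes, zero at the start; "torque": the same for the moment, N m; "width": opening from 0.0 (shut) to 1.0 (fully open).
Only numpy, scipy, OpenCV 4.12 (cv2) and the standard library are available. Lean on these libraries where they do the work, as an engineer would, in place of code of your own. Each camera call takes 0.05 s, during which the arm holds its last target. There are 200 camera calls.

TASK

For the photometer's daily check, take the amber check standard out of its rack, stand it upright in the instrument's open cell well, and press it gently into the corner so that it rests on the well's floor with its sides against both bare-metal locating faces, the rear one and the left one. Keep it pressed against both faces with the gripper, as for the reading: you finish while still holding it there, not letting go. Leave the other two standards, the beaker and the bottle where they are.

Things in the scene. Friction and masses are not known exactly. Their poses are not given: they have to be found in the camera images.
- amber_center (a point): Centre (half-way up) of the amber check standard: solid tinted-glass block, orange-yellow cap, 54 mm long (x) x 20 mm thick (y) x 54 mm tall (z, up), 0.1 to 0.2 kg, smooth (slides easily on the well's floor and faces). It stands in a rack pocket, its upper 38 mm free. Grip it from above across its 20 mm thickness, fingertips at least 20 mm above its foot. Either end may lead.
- green_center (a point): Centre of the green check standard (green cap), same size, in another pocket of the rack. Leave it alone.
- blue_center (a point): Centre of the blue check standard (blue cap), same size, in another pocket of the rack. Leave it alone.
- rack: Black plastic rack, fixed to the bench: 240 (x) x 64 (y) x 24 mm high, origin at the centre of its underside. Three pockets 57 x 23 mm, 16 mm deep (floor 8 mm above the bench), in a row along its x axis at -78, 0 and +78 mm; the standards stand in them, length along the row. Which colour is in which pocket varies.
- photometer: Grey photometer, fixed, 300 (x) x 220 mm (y); origin at the centre of its underside. Sloping front with screen faces the robot (-x), +x is its rear, +y its left as the robot sees it. Flat deck 110 mm above the bench, nothing stands over 5 mm above it. Sunk in the deck is the open, black cell well, 18 mm deep (floor 92 mm above the bench), x = 34 to 76, y = -29 to 49 mm in this frame.
- corner (a point): Corner of the well where rear locating face, left locating face and floor meet; axes as the photometer's (x to the rear, y to the left, z up). The well lies on its -x, -y side. The standard goes in with its length along y and stands 36 mm out above the deck; home, its centre is 10 mm in -x, 27 mm in -y and 27 mm above this point.
- rear_face: Rear locating face: rigid bare-aluminium plate, 18 mm high, the well's rear (+x) wall, its top flush with the deck. The long 54 mm side of the standard bears on it. About 5 to 10 N is a good press; 40 N would chip the glass. Axes as the photometer's, origin 76 mm further in x.
- left_face: Left locating face: rigid bare-aluminium plate, 18 mm high, the well's left (+y) wall, its top flush with the deck. A 20 mm wide end of the standard bears on it, again with about 5 to 10 N, never 40 N. Axes as the photometer's, origin 49 mm further in y.
- beaker: Empty glass beaker, 68 mm across, 85 mm high, loose on the bench to the left of the photometer; origin at the centre of its underside. Leave it alone.
- bottle: White plastic bottle with a blue cap, 56 mm across, 120 mm high, loose on the bench to the left of the photometer, beyond the beaker; origin at the centre of its underside. Leave it alone.
Things that resemble listed ones, but are neither listed nor needed, are in the scene too. Of the things like the part that bears amber_center, leave any that is pink; of the rest the larger one is meant.

How it is judged:
On the way:
1. the amber standard is lifted out of its rack pocket (height (world z) of amber_center above 0.07 m), for 0.1 s.
At the end, for the whole second after the job is handed in: The amber standard stands upright on the well's floor (within 3 mm), within 2.5 mm of home and 3 degrees of square to the corner, at rest, and the fingers keep it pressed with more than 1 N against the rear face and more than 1 N against the left face at the same time (x of amber_center in the frame of corner between -0.0125 and -0.0075 m and y of amber_center in the frame of corner between -0.0295 and -0.0245 m and z of amber_center in the frame of corner between 0.024 and 0.03 m and angle between amber_center's own z axis and vertical below 0.06 rad and angle between the x axis of amber_center and the y axis of corner, either way round below 0.05 rad and contact force between amber and rear_face above 1 N and contact force between amber and left_face above 1 N and contact force between the fingers and amber above 1 N and linear speed of amber below 0.02 m/s); the arm keeps its last pose, push and grip.
It fails at once if the standard is driven against a locating face with more than 40 N (contact force between amber and rear_face above 40 N or contact force between amber and left_face above 40 N).
It fails at once if another standard is moved (distance of any of green_center, blue_center from where it was at the start of the episode above 0.012 m).
It fails at once if the beaker or the bottle is moved (distance of any of beaker, bottle from where it was at the start of the episode above 0.02 m).
It also fails if it takes over 51 s, if anything falls off the work surface, if the arm or the gripper's body presses on something with over 40 N, if the wrist force passes 120 N, or if a joint passes its speed limit or range.

## Working session

There is one attempt and no reset: what is moved stays moved. The work goes in short steps, Python scripts to look and compute and a shell command to move; the robot and the scene stay as the last step left them, time stands still between calls to the robot, and variables do not carry over. Pictures are saved under pics/ and viewed, about 8 in all and at most 12, crops included, and the job is handed in when it is done.

```bash
ls; mkdir -p pics; cat > h.py <<'E'
import numpy as np,cv2
from station import env,viewer,order
def grab(n):
    s=env.sense(); f=viewer.grab_frame(n)
    if 'world_to_cam' in f: T=np.linalg.inv(np.array(f['world_to_cam']))
    else:
        W=np.eye(4);W[:3,:3]=s['orientation'];W[:3,3]=s['eef_pos'];T=W@np.array(f['T_tool_cam'])
    f['T']=T
    z=f['z_map'];v,u=np.mgrid[:400,:640]
    P=np.stack([(u-f['cx'])/f['fx']*z,(v-f['cy'])/f['fy']*z,z],-1)
    f['P']=P@T[:3,:3].T+T[:3,3]; f['P'][z<=0]=np.nan
    return f
E
python3 - <<'E'
from h import *
s=env.sense();print({k:np.round(v,3).tolist() for k,v in s.items()})
ims=[]
for n in('scene','side'):
    f=grab(n);cv2.imwrite(f'pics/{n}0.png',f['img'])
    print(n,f['T'][:3,3].round(3))
    for t in('amber_center','green_center','blue_center','rack','photometer','rear_face','left_face','beaker','bottle'):
        for r in viewer.cut_out(n,t)[:4]:
            m=r['region'];p=f['P'][m];p=p[~np.isnan(p[:,0])]
            if len(p):print(t,round(r['p'],2),np.round(r['rect']).tolist(),'med',np.median(p,0).round(3),'lo',np.percentile(p,3,0).round(3),'hi',np.percentile(p,97,0).round(3))
E
```

```text
pics
{'time_s': 0.0, 'q': [1.132, 0.32, 1.566, -0.0, 1.257, -0.02], 'qvel': [-0.001, -0.001, -0.001, 0.001, 0.001, -0.001], 'effort': [-0.0, -41.246, -23.197, 0.073, 0.046, -0.0], 'eef_pos': [0.234, 0.525, 0.18], 'orientation': [[-0.914, 0.407, -0.001], [0.407, 0.914, -0.002], [0.0, -0.002, -1.0]], 'ft_force': [-0.455, 0.015, -0.16], 'torque': [-0.009, 0.02, -0.014], 'width': 1.0}
scene [1.108 0.506 0.567]
amber_center 0.86 [253.0, 157.0, 22.0, 20.0] med [ 0.509 -0.204  0.046] lo [ 0.472 -0.29   0.002] hi [ 0.531 -0.199  0.064]
amber_center 0.85 [274.0, 183.0, 25.0, 25.0] med [ 0.55  -0.082  0.042] lo [ 0.518 -0.1    0.017] hi [ 0.57  -0.079  0.056]
amber_center 0.77 [228.0, 157.0, 16.0, 22.0] med [ 0.534 -0.307  0.024] lo [ 0.51  -0.316  0.002] hi [ 0.549 -0.301  0.043]
green_center 0.71 [234.0, 171.0, 22.0, 23.0] med [ 0.585 -0.197  0.048] lo [ 0.528 -0.237  0.023] hi [ 0.608 -0.192  0.064]
blue_center 0.8 [275.0, 150.0, 19.0, 19.0] med [ 0.435 -0.211  0.049] lo [ 0.405 -0.224  0.027] hi [ 0.452 -0.206  0.064]
blue_center 0.52 [476.0, 228.0, 42.0, 56.0] med [0.471 0.39  0.062] lo [
[... 1239 characters left out ...]
.454 -0.207  0.065]
rack 0.72 [214.0, 261.0, 116.0, 39.0] med [ 0.521 -0.236  0.025] lo [ 0.394 -0.253  0.005] hi [ 0.622 -0.187  0.028]
photometer 0.56 [284.0, 135.0, 135.0, 92.0] med [0.638 0.055 0.098] lo [0.482 0.012 0.015] hi [0.762 0.227 0.114]
rear_face 0.38 [292.0, 262.0, 23.0, 24.0] med [ 0.583 -0.213  0.054] lo [ 0.557 -0.217  0.024] hi [ 0.609 -0.198  0.065]
left_face 0.56 [369.0, 151.0, 14.0, 3.0] med [0.68  0.177 0.104] lo [0.664 0.173 0.097] hi [0.696 0.18  0.112]
beaker 0.76 [308.0, 110.0, 17.0, 28.0] med [0.458 0.366 0.061] lo [0.426 0.353 0.005] hi [0.485 0.418 0.087]
bottle 0.75 [344.0, 104.0, 25.0, 33.0] med [0.594 0.374 0.074] lo [0.567 0.36  0.003] hi [0.617 0.462 0.122]
```

View pics/scene0.png

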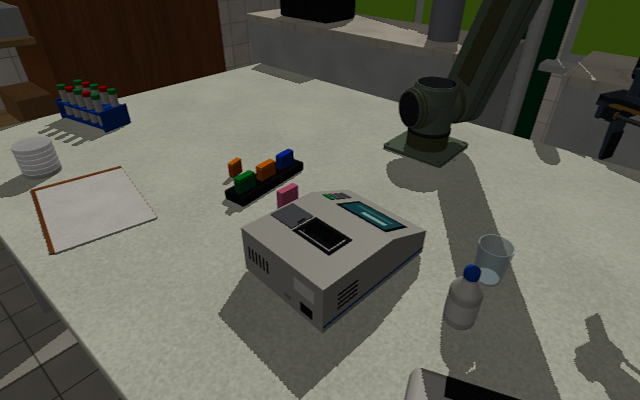

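View pics/side0.png

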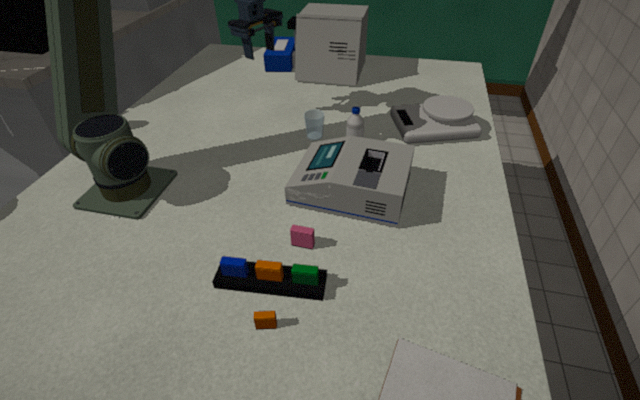

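The scene view shows the rack at about (265,180), with blue, amber and green in it, and amber in the middle. The pink decoy is at (288,193) and the small orange one at (235,168). The side view agrees: amber is at (269,270), about (0.507,-0.212) in the world. Next I move the wrist over the rack.

```bash

python3 -m handwheel '[{"fingers":9,"delta_pos":[0.5,-2,3],"turn":0.025},{"fingers":9,"delta_pos":[1,-2.5,3],"turn":0.025},{"fingers":9,"delta_pos":[1,-3,2.5],"turn":0.025},{"fingers":9,"delta_pos":[1.3,-3.6,1],"turn":0.025},{"fingers":9,"delta_pos":[1.3,-3.6,1],"turn":0.025}]'
python3 -m handwheel '[{"fingers":9,"delta_pos":[1.4,-3.7,0.5],"turn":0.025},{"fingers":9,"delta_pos":[1.4,-3.7,0.5],"turn":0.025},{"fingers":9,"delta_pos":[1.4,-3.7,0],"turn":0.025},{"fingers":9,"delta_pos":[1.4,-3.7,0],"turn":0.025},{"fingers":9,"delta_pos":[1.4,-3.7,0],"turn":0.025}]'
python3 -m handwheel '[{"fingers":9,"delta_pos":[1.4,-3.7,0],"turn":0.025},{"fingers":9,"delta_pos":[1.4,-3.7,0],"turn":0.025},{"fingers":9,"delta_pos":[1.4,-3.7,0],"turn":0.025},{"fingers":9,"delta_pos":[1.4,-3.7,0],"turn":0.025},{"fingers":9,"delta_pos":[1.4,-3.7,0],"turn":0.025}]'
python3 -c "
from h import *
s=env.sense();print(s['time_s'],s['eef_pos'],np.round(s['orientation'],3),np.round(s['q'],2),s['width'])"
```

```text
time_s: 1.42
eef_pos: [0.2829, 0.3773, 0.2842]
orientation: [[-0.961, 0.275, -0.003], [0.275, 0.961, -0.007], [0.001, -0.007, -1.0]]
ft_force: [-0.4, -1.3, -0.0]
width: 0.987
time_s: 1.83
eef_pos: [0.355, 0.1852, 0.2993]
orientation: [[-0.99, 0.142, 0.007], [0.142, 0.99, 0.0], [-0.007, 0.001, -1.0]]
ft_force: [1.2, 1.3, 0.5]
width: 0.987
time_s: 2.25
eef_pos: [0.4256, -0.0095, 0.3015]
orientation: [[-1.0, 0.01, 0.013], [0.01, 1.0, 0.003], [-0.013, 0.003, -1.0]]
ft_force: [1.6, 1.0, 0.4]
width: 0.985
2.25 [ 0.42561263 -0.0094862   0.30145081] [[-1.     0.01   0.013]
 [ 0.01   1.     0.003]
 [-0.013  0.003 -1.   ]] [-0.05  0.01  1.65  0.    1.47 -1.61] 0.985208937785989
```

```bash

python3 -m handwheel '[{"fingers":9,"delta_pos":[1.6,-3.7,0],"turn":0.02},{"fingers":9,"delta_pos":[1.6,-3.7,0],"turn":0.02},{"fingers":9,"delta_pos":[1.6,-3.7,0],"turn":0.02},{"fingers":9,"delta_pos":[1.6,-3.7,-0.5],"turn":0.02},{"fingers":9,"delta_pos":[1.6,-3.7,-1],"turn":0.02}]'
python3 -m handwheel '[{"fingers":9,"delta_pos":[0,-1,-1]},{"fingers":9,"delta_pos":[0,0,-1]},{"fingers":9,"delta_pos":[0,0,0]}]'
python3 - <<'E'
from h import *
f=grab('wrist');cv2.imwrite('pics/w1.png',f['img'])
print(f['T'].round(3))
for t in('amber_center','green_center','blue_center','rack'):
    for r in viewer.cut_out('wrist',t)[:3]:
        m=r['region'];p=f['P'][m];p=p[~np.isnan(p[:,0])]
        p=p[(p[:,2]>0.056)&(p[:,2]<.07)] if t!='rack' else p[(p[:,2]>.02)&(p[:,2]<.028)]
        if len(p)>5:
            rr=cv2.minAreaRect((p[:,:2]*1000).astype(np.float32))
            print(t,round(r['p'],2),np.round(r['rect']).tolist(),'z',np.median(p[:,2]).round(4),'mean',p.mean(0).round(4),'rect',np.round(rr[0],1),np.round(rr[1],1),round(rr[2],2))
E
```

```text
time_s: 2.67
eef_pos: [0.5057, -0.2014, 0.29]
orientation: [[-0.996, -0.092, 0.021], [-0.092, 0.996, 0.003], [-0.021, 0.001, -1.0]]
ft_force: [0.4, 0.4, -0.3]
width: 0.988
[[-0.093  0.958  0.271  0.43 ]
 [ 0.996  0.089  0.027 -0.208]
 [ 0.001  0.273 -0.962  0.493]
 [ 0.     0.     0.     1.   ]]
amber_center 0.81 [303.0, 141.0, 15.0, 40.0] z 0.0621 mean [ 0.5023 -0.2127  0.0621] rect [ 502.9 -212.7] [53.5 19.3] 5.05
amber_center 0.68 [374.0, 169.0, 23.0, 42.0] z 0.0564 mean [ 0.553  -0.0938  0.0563] rect [543.7 -92.6] [44.8 15.8] 2.06
green_center 0.86 [308.0, 186.0, 9.0, 44.0] z 0.0621 mean [ 0.5783 -0.2054  0.0619] rect [ 579.2 -205.5] [52.9 18.7] 5.22
blue_center 0.65 [303.0, 87.0, 18.0, 41.0] z 0.0622 mean [ 0.4243 -0.2195  0.0622] rect [ 424.6 -219.9] [53.6 19.3] 5.25
rack 0.83 [288.0, 78.0, 46.0, 149.0] z 0.0242 mean [ 0.4913 -0.2136  0.0242] rect [ 502.7 -212.7] [238.4  64.1] 5.1invalid input at $[0]: expected keys fingers, delta_pos, turn
```

View pics/w1.png

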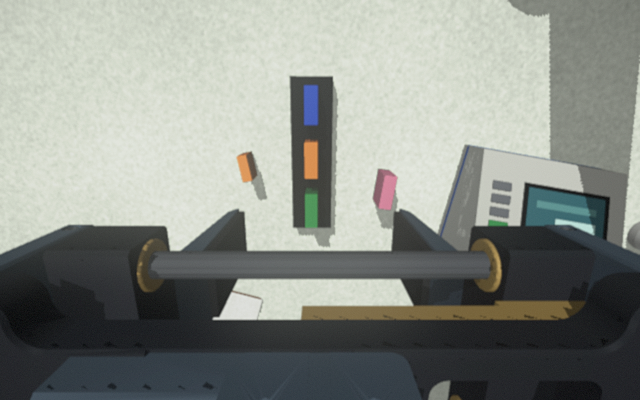

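The wrist picture shows the rack vertically at (312,150), with amber at (311,160) between blue and green. The fit gives amber's centre as (0.5027,-0.2127), its top at z=0.062 and its yaw as 5.1°, and the rack's own fit agrees. I'll approach from above.

```bash

python3 -m handwheel '[{"fingers":9,"delta_pos":[-0.3,-1,-3],"turn":0},{"fingers":9,"delta_pos":[0,-0.1,-4],"turn":0},{"fingers":9,"delta_pos":[0,0,-4],"turn":0},{"fingers":9,"delta_pos":[0,0,-3],"turn":0},{"fingers":9,"delta_pos":[0,0,0],"turn":0}]'
```

```text
time_s: 3.33
eef_pos: [0.5021, -0.2029, 0.1527]
orientation: [[-0.994, -0.1, 0.033], [-0.1, 0.995, 0.0], [-0.033, -0.003, -0.999]]
ft_force: [-0.4, 0.5, -0.2]
width: 0.991
```

```bash

python3 -m handwheel '[{"fingers":9,"delta_pos":[0.05,-1,-1.5],"turn":-0.01},{"fingers":9,"delta_pos":[0,-0.1,-1.5],"turn":0},{"fingers":9,"delta_pos":[0,0,-1.5],"turn":0},{"fingers":9,"delta_pos":[0,0,-1.5],"turn":0},{"fingers":9,"delta_pos":[0,0,0],"turn":0}]'
python3 -m handwheel '[{"fingers":9,"delta_pos":[0,0,0],"turn":0}]'
```

```text
time_s: 3.75
eef_pos: [0.5065, -0.2089, 0.1013]
orientation: [[-0.994, -0.098, 0.046], [-0.099, 0.995, -0.004], [-0.045, -0.008, -0.999]]
ft_force: [-0.5, 0.1, -0.4]
width: 0.985
time_s: 3.83
eef_pos: [0.5076, -0.2084, 0.1035]
orientation: [[-0.994, -0.1, 0.048], [-0.1, 0.995, -0.005], [-0.047, -0.01, -0.999]]
ft_force: [0.3, -0.1, -0.1]
width: 0.984
```

```bash

python3 -m handwheel '[{"fingers":9,"delta_pos":[0,0,0],"turn":0},{"fingers":9,"delta_pos":[0,0,0],"turn":0},{"fingers":9,"delta_pos":[0,0,0],"turn":0}]'
python3 -c "
from h import *
s=env.sense();print(np.round(s['q'],3),s['qvel'].__repr__(),s['effort'])"
python3 -m handwheel '[{"fingers":9,"delta_pos":[-0.5,-0.4,-0.8],"turn":0}]'
python3 -m handwheel '[{"fingers":9,"delta_pos":[0,0,0],"turn":0}]'

```

```text
time_s: 4.08
eef_pos: [0.5105, -0.208, 0.1092]
orientation: [[-0.993, -0.102, 0.056], [-0.102, 0.995, -0.008], [-0.055, -0.014, -0.998]]
ft_force: [0.4, 0.4, -0.1]
width: 0.986
[-0.418  0.309  1.774  0.018  1.004 -2.1  ] array([ 0.00584557, -0.01819269, -0.02045447, -0.00078568,  0.0103444 ,
        0.0017806 ]) [ 3.12447210e-02 -3.84444165e+01 -2.10993934e+01  2.69432916e-03
 -1.81563450e-01 -2.98665000e-03]
time_s: 4.17
eef_pos: [0.508, -0.2124, 0.1037]
orientation: [[-0.993, -0.103, 0.062], [-0.103, 0.995, -0.01], [-0.06, -0.017, -0.998]]
ft_force: [0.2, -0.1, -0.2]
width: 0.988
time_s: 4.25
eef_pos: [0.5064, -0.2125, 0.1028]
orientation: [[-0.993, -0.103, 0.06], [-0.103, 0.995, -0.01], [-0.058, -0.016, -0.998]]
ft_force: [-0.4, 0.5, -1.2]
width: 0.988
```

```bash

python3 -m handwheel '[{"fingers":9,"delta_pos":[-0.2,0,-2.5],"turn":-0.005},{"fingers":9,"delta_pos":[-0.2,0,-2.3],"turn":0},{"fingers":9,"delta_pos":[-0.2,0,-1.9],"turn":0}]'
```

```text
time_s: 4.5
eef_pos: [0.5043, -0.2153, 0.0391]
orientation: [[-0.993, -0.096, 0.072], [-0.097, 0.995, -0.016], [-0.07, -0.023, -0.997]]
ft_force: [0.8, -0.5, -0.4]
width: 0.989
```

```bash

python3 -m handwheel '[{"fingers":1.2,"delta_pos":[-0.1,0.25,-0.7],"turn":0},{"fingers":1.2,"delta_pos":[-0.1,0,-0.2],"turn":0},{"fingers":1.2,"delta_pos":[-0.1,0,-0.2],"turn":0}]'
```

```text
time_s: 4.75
eef_pos: [0.4979, -0.2119, 0.0242]
orientation: [[-0.993, -0.095, 0.065], [-0.096, 0.995, -0.013], [-0.063, -0.019, -0.998]]
ft_force: [-0.1, -0.2, 0.4]
width: 0.797
```

```bash

python3 -m handwheel '[{"fingers":7,"delta_pos":[0.5,0,1.0],"turn":0}]'
python3 -m handwheel '[{"fingers":6,"delta_pos":[0,0,0],"turn":0}]'
```

```text
time_s: 4.83
eef_pos: [0.5004, -0.2111, 0.0326]
orientation: [[-0.994, -0.094, 0.06], [-0.095, 0.995, -0.01], [-0.059, -0.016, -0.998]]
ft_force: [-1.0, 0.3, -0.5]
width: 0.771
time_s: 4.92
eef_pos: [0.503, -0.2122, 0.0349]
orientation: [[-0.993, -0.094, 0.065], [-0.095, 0.995, -0.013], [-0.064, -0.019, -0.998]]
ft_force: [1.4, 0.8, 0.6]
width: 0.72
```

```bash

python3 -m handwheel '[{"fingers":1.2,"delta_pos":[0,0,-0.1],"turn":0},{"fingers":1.2,"delta_pos":[0,0,-0.1],"turn":0},{"fingers":1.2,"delta_pos":[0,0,-0.1],"turn":0}]'
```

```text
time_s: 5.17
eef_pos: [0.5042, -0.2128, 0.0335]
orientation: [[-0.993, -0.094, 0.069], [-0.096, 0.995, -0.014], [-0.067, -0.021, -0.998]]
ft_force: [0.5, -0.0, 0.5]
width: 0.506
```

```bash

python3 -m handwheel '[{"fingers":1.2,"delta_pos":[0,0,-0.1],"turn":0},{"fingers":1.2,"delta_pos":[0,0,-0.1],"turn":0},{"fingers":1.2,"delta_pos":[0,0,-0.1],"turn":0}]'
python3 -m handwheel '[{"fingers":1.2,"delta_pos":[0,0,-0.1],"turn":0},{"fingers":1.2,"delta_pos":[0,0,-0.1],"turn":0}]'
```

```text
time_s: 5.42
eef_pos: [0.5039, -0.2128, 0.0302]
orientation: [[-0.993, -0.094, 0.069], [-0.096, 0.995, -0.015], [-0.067, -0.021, -0.998]]
ft_force: [-1.0, -1.1, 1.1]
width: 0.289
time_s: 5.58
eef_pos: [0.5043, -0.2134, 0.0291]
orientation: [[-0.993, -0.095, 0.07], [-0.096, 0.995, -0.016], [-0.068, -0.023, -0.997]]
ft_force: [-4.9, -1.3, 18.3]
width: 0.15
```

```bash

python3 -m handwheel '[{"fingers":1.2,"delta_pos":[0,0,0.2],"turn":0}]'
python3 - <<'E'
from h import *
a=grab('wrist')['img'];b=grab('side')['img']
cv2.imwrite('pics/c2.png',np.vstack([a[40:340,120:520],cv2.resize(b[200:350,180:380],(400,300),interpolation=2)]))
E
```

```text
time_s: 5.67
eef_pos: [0.5044, -0.2137, 0.0314]
orientation: [[-0.993, -0.095, 0.07], [-0.096, 0.995, -0.016], [-0.068, -0.023, -0.997]]
ft_force: [-0.3, -1.2, -0.7]
width: 0.137
```

View pics/c2.png

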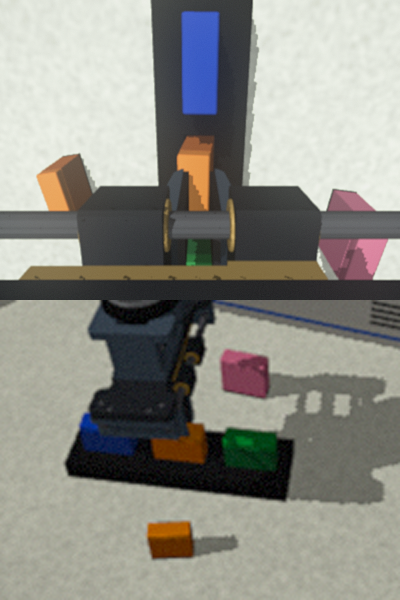

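The wrist crop shows amber at (195,170) between the fingers, with blue behind and green in front, both untouched. The side crop agrees. Next I finish the grip and lift.

```bash

python3 -m handwheel '[{"fingers":0.8,"delta_pos":[0,0,0],"turn":0},{"fingers":0.8,"delta_pos":[0,0,0],"turn":0}]'
python3 -m handwheel '[{"fingers":0.8,"delta_pos":[0,0,0.5],"turn":0},{"fingers":0.8,"delta_pos":[0,0,1],"turn":0}]'
```

```text
time_s: 5.93
eef_pos: [0.5043, -0.2134, 0.031]
orientation: [[-0.993, -0.095, 0.07], [-0.096, 0.995, -0.016], [-0.068, -0.023, -0.997]]
ft_force: [0.4, 0.4, 0.2]
width: 0.09
time_s: 6.1
eef_pos: [0.5024, -0.2124, 0.0443]
orientation: [[-0.993, -0.095, 0.065], [-0.096, 0.995, -0.013], [-0.063, -0.02, -0.998]]
ft_force: [1.1, 0.1, -0.1]
width: 0.09
```

```bash

python3 - <<'E'
from h import *
f=grab('wrist');cv2.imwrite('pics/c3.png',np.vstack([cv2.resize(f['img'][150:330,200:440],(480,360))]))
for n in('wrist','side','scene'):
  if n!='wrist': f=grab(n)
  for t in ('amber_center','green_center'):
   for r in viewer.cut_out(n,t):
    p=f['P'][r['region']];p=p[~np.isnan(p[:,0])]
    if len(p):print(n,t,round(r['p'],2),r['rect'],np.median(p,0).round(3),np.percentile(p,[3,97],0).round(3).tolist())
E
```

```text
wrist amber_center 0.97 [301.9, 177.8, 37.1, 72.9] [ 0.483 -0.212  0.062] [[0.475, -0.222, 0.02], [0.515, -0.204, 0.063]]
wrist amber_center 0.93 [433.3, 224.2, 56.6, 94.0] [ 0.544 -0.098  0.044] [[0.515, -0.102, 0.002], [0.567, -0.082, 0.055]]
wrist amber_center 0.76 [163.5, 192.8, 55.4, 56.5] [ 0.522 -0.311  0.032] [[0.506, -0.326, 0.0], [0.543, -0.302, 0.042]]
wrist green_center 0.69 [313.8, 278.7, 13.8, 32.4] [ 0.554 -0.207  0.061] [[0.553, -0.212, 0.046], [0.563, -0.201, 0.063]]
side amber_center 0.95 [290.8, 225.5, 26.7, 23.2] [ 0.545 -0.099  0.036] [[0.514, -0.102, 0.001], [0.571, -0.081, 0.057]]
side amber_center 0.67 [253.6, 263.2, 30.3, 17.2] [ 0.511 -0.22   0.05 ] [[0.482, -0.224, 0.023], [0.531, -0.203, 0.065]]
side amber_center 0.57 [251.2, 306.3, 25.7, 22.8] [ 0.532 -0.319  0.034] [[0.512, -0.326, 0.003], [0.55, -0.305, 0.045]]
side green_center 0.68 [293.0, 265.4, 27.6, 20.0] [ 0.584 -0.214  0.056] [[0.559, -0.218, 0.025], [0.608, -0.198, 0.065]]
scene amber_center 0.83 [276.0, 179.1, 23.1, 28.8] [ 0.548 -0.082  0.04 ] [[0.478, -0.164, 0.002], [0.57, -0.079, 0.056]]
scene amber_center 0.62 [223.9, 156.1, 18.7, 21.5] [ 0.534 -0.307  0.027] [[0.51, -0.315, 0.006], [0.549, -0.301, 0.044]]
scene amber_center 0.59 [255.8, 159.3, 20.8, 19.6] [ 0.51  -0.204  0.049] [[0.477, -0.22, 0.025], [0.531, -0.199, 0.064]]
scene green_center 0.57 [233.2, 171.3, 22.6, 19.5] [ 0.588 -0.197  0.05 ] [[0.558, -0.211, 0.026], [0.608, -0.193, 0.064]]
scene green_center 0.33 [479.2, 231.2, 37.9, 52.3] [0.472 0.391 0.062] [[0.423, 0.359, 0.006], [0.486, 0.416, 0.086]]
```

View pics/c3.png

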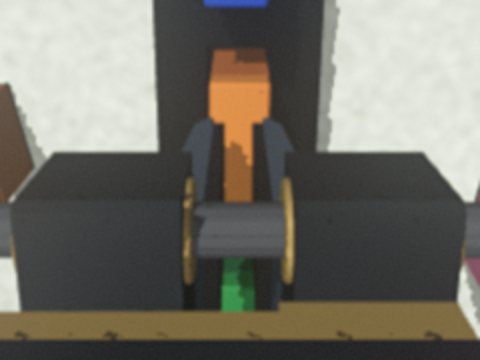

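```bash

python3 - <<'E'
from h import *
s=env.sense();print(s['eef_pos'],s['width'],s['ft_force'])
f=grab('wrist')
R=np.array(s['orientation']);Q=(f['P']-s['eef_pos'])@R
for v in range(195,300,8):
    print(v,[ (u,)+tuple((Q[v,u]*1000).round().astype(int)) for u in range(288,352,4)] if v in(211,227) else '', [tuple((f['P'][v,u]*1000).round().astype(int)) for u in (320,)])
r=viewer.cut_out('wrist','amber_center')[0]['region']
p=f['P'][r]; t=p[p[:,2]>.055];print(cv2.minAreaRect((t[:,:2]*1000).astype(np.float32)),t[:,2].mean())
E
```

```text
[ 0.50321159 -0.21282465  0.04483381] 0.09228684169979999 [0.23010836 0.26096083 0.88627478]
195  [(np.int64(479), np.int64(-213), np.int64(62))]
203  [(np.int64(485), np.int64(-213), np.int64(62))]
211 [(288, np.int64(-1), np.int64(-24), np.int64(22)), (292, np.int64(-1), np.int64(-21), np.int64(21)), (296, np.int64(-1), np.int64(-17), np.int64(21)), (300, np.int64(18), np.int64(-10), np.int64(-37)), (304, np.int64(18), np.int64(-8), np.int64(-38)), (308, np.int64(12), np.int64(-6), np.int64(-18)), (312, np.int64(12), np.int64(-4), np.int64(-19)), (316, np.int64(12), np.int64(-1), np.int64(-20)), (320, np.int64(12), np.int64(2), np.int64(-18)), (324, np.int64(12), np.int64(4), np.int64(-18)), (328, np.int64(12), np.int64(7), np.int64(-17)), (332, np.int64(18), np.int64(9), np.int64(-37)), (336, np.int64(18), np.int64(11), np.int64(-37)), (340, np.int64(0), np.int64(18), np.int64(20)), (344, np.int64(-1), np.int64(21), np.int64(20)), (348, np.int64(-1), np.int64(24), np.int64(21))] [(np.int64(490), np.int64(-212), np.int64(62))]
219  [(np.int64(496), np.int64(-212), np.int64(62))]
22
[... 748 characters left out ...]
348, np.int64(39), np.int64(10), np.int64(-118))] [(np.int64(502), np.int64(-211), np.int64(62))]
235  [(np.int64(508), np.int64(-210), np.int64(62))]
243  [(np.int64(514), np.int64(-210), np.int64(62))]
251  [(np.int64(461), np.int64(-213), np.int64(167))]
259  [(np.int64(461), np.int64(-213), np.int64(172))]
267  [(np.int64(464), np.int64(-213), np.int64(171))]
275  [(np.int64(465), np.int64(-213), np.int64(172))]
283  [(np.int64(553), np.int64(-206), np.int64(51))]
291  [(np.int64(553), np.int64(-206), np.int64(61))]
299  [(np.int64(559), np.int64(-205), np.int64(62))]
((507.0437316894531, -126.69507598876953), (143.86915588378906, 22.7646541595459), 41.484954833984375) 0.0890066151926889
```

```bash

python3 - <<'E'
from h import *
s=env.sense()
f=grab('wrist')
R=np.array(s['orientation']);Q=(f['P']-s['eef_pos'])@R*1000
for v in range(196,250,4):
    print(v,' '.join('%d:%d,%d,%d'%(u,*Q[v,u]) for u in list(range(292,314,4))+list(range(326,348,4))))
print(np.array(f['T_tool_cam']).round(3),env.grip_depth)
E
```

```text
196 292:11,-20,20 296:11,-17,20 300:11,-13,20 304:21,-8,-17 308:22,-6,-18 312:22,-3,-18 326:22,5,-19 330:22,8,-18 334:11,12,20 338:11,15,19 342:12,18,19 346:12,22,19
200 292:8,-20,21 296:8,-17,20 300:8,-13,20 304:19,-8,-18 308:19,-6,-17 312:19,-3,-17 326:19,5,-18 330:19,8,-19 334:8,12,20 338:8,15,19 342:9,18,18 346:8,22,18
204 292:5,-20,20 296:5,-17,20 300:5,-14,20 304:16,-8,-17 308:16,-6,-17 312:16,-3,-18 326:16,5,-17 330:17,8,-19 334:5,12,20 338:5,15,19 342:5,19,20 346:5,22,21
208 292:1,-20,21 296:1,-17,21 300:1,-14,21 304:14,-8,-18 308:13,-6,-17 312:14,-3,-18 326:14,5,-18 330:14,8,-19 334:2,12,19 338:2,15,19 342:2,19,19 346:2,22,19Traceback (most recent call last):
  File "<stdin>", line 6, in <module>
  File "<stdin>", line 6, in <genexpr>
ValueError: cannot convert float NaN to integer
```

The fingers closed above the block: depth shows their tips about 33 mm behind the stated TCP. That fits the 18 N contact when TCP z was 0.029, because the tips were then at the block's top, 0.062. I'll reopen, then check the tip offset in depth.

```bash

python3 -m handwheel '[{"fingers":4.5,"delta_pos":[0,0,0],"turn":0},{"fingers":4.5,"delta_pos":[0,0,0],"turn":0},{"fingers":4.5,"delta_pos":[0,0,0],"turn":0},{"fingers":4.5,"delta_pos":[0,0,0],"turn":0},{"fingers":4.5,"delta_pos":[0,0,0],"turn":0}]'
python3 - <<'E'
from h import *
print(env.grip_depth)
s=env.sense()
f=grab('wrist')
R=np.array(s['orientation']);Q=(f['P']-s['eef_pos'])@R*1000
cv2.imwrite('pics/c4.png',f['img'])
for v in range(170,250,6):
    q=Q[v];ok=(np.abs(q[:,1])<50)&(q[:,2]<-20)&(q[:,0]>5)&(q[:,0]<30)
    L=q[ok&(q[:,1]<-13)];Rr=q[ok&(q[:,1]>13)]
    print(v,[(len(a),a[:,0].mean().round(),a[:,2].mean().round(),a[:,1].min().round(),a[:,1].max().round()) for a in(L,Rr) if len(a)])
E
```

```text
time_s: 7.12
eef_pos: [0.5031, -0.2128, 0.0445]
orientation: [[-0.993, -0.095, 0.067], [-0.096, 0.995, -0.014], [-0.065, -0.021, -0.998]]
ft_force: [-0.7, -1.1, -0.1]
width: 0.423
0.0188
170 []
176 []
182 []
188 []
194 []
200 []
206 []
212 [(15, np.float64(18.0), np.float64(-38.0), np.float64(-27.0), np.float64(-19.0)), (15, np.float64(18.0), np.float64(-38.0), np.float64(20.0), np.float64(28.0))]
218 [(20, np.float64(17.0), np.float64(-48.0), np.float64(-28.0), np.float64(-19.0)), (19, np.float64(17.0), np.float64(-48.0), np.float64(20.0), np.float64(29.0))]
224 [(25, np.float64(17.0), np.float64(-56.0), np.float64(-29.0), np.float64(-19.0)), (25, np.float64(17.0), np.float64(-56.0), np.float64(20.0), np.float64(30.0))]
230 [(29, np.float64(16.0), np.float64(-63.0), np.float64(-29.0), np.float64(-19.0)), (29, np.float64(16.0), np.float64(-63.0), np.float64(20.0), np.float64(30.0))]
236 [(31, np.float64(17.0), np.float64(-72.0), np.float64(-30.0), np.float64(-19.0)), (32, np.float64(17.0), np.float64(-72.0), np.float64(20.0), np.float64(31.0))]
242 [(35, np.float64(16.0), np.float64(-78.0), np.float64(-30.0), np.float64(-19.0)), (35, np.float64(16.0), np.float64(-78.0), np.float64(20.0), np.float64(31.0))]
248 [(32, np.float64(16.0), np.float64(-84.0), np.float64(-28.0), np.float64(-18.0)), (32, np.float64(16.0), np.float64(-84.0), np.float64(20.0), np.float64(29.0))]
```

View pics/c4.png

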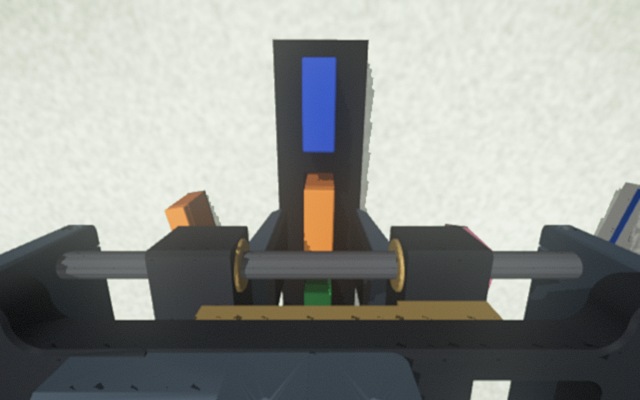

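The image shows amber at (318,210) centred between the fingers at (270,250) and (370,250). The tips sit about 33 mm behind the TCP, so I'll descend to TCP z≈0.001.

```bash

python3 -m handwheel '[{"fingers":4.5,"delta_pos":[0.2,0,-1.3],"turn":0},{"fingers":4.5,"delta_pos":[0.1,0,-1.3],"turn":0},{"fingers":4.5,"delta_pos":[0,0,-0.8],"turn":0},{"fingers":4.5,"delta_pos":[0,0,0],"turn":0}]'
```

```text
time_s: 7.5
eef_pos: [0.5071, -0.2133, 0.0104]
orientation: [[-0.993, -0.095, 0.07], [-0.096, 0.995, -0.016], [-0.068, -0.022, -0.997]]
ft_force: [-0.2, -0.5, -0.4]
width: 0.494
```

```bash

python3 -m handwheel '[{"fingers":3.5,"delta_pos":[-0.1,0,-0.7],"turn":0},{"fingers":3,"delta_pos":[0,0,0],"turn":0}]'
```

```text
time_s: 7.67
eef_pos: [0.506, -0.2132, 0.003]
orientation: [[-0.993, -0.095, 0.069], [-0.096, 0.995, -0.016], [-0.067, -0.022, -0.997]]
ft_force: [-0.7, 0.2, 0.2]
width: 0.379
```

```bash

python3 -m handwheel '[{"fingers":1.2,"delta_pos":[0,0,0],"turn":0},{"fingers":1.2,"delta_pos":[0,0,0],"turn":0},{"fingers":1.2,"delta_pos":[0,0,0],"turn":0}]'
```

```text
time_s: 7.92
eef_pos: [0.5063, -0.2134, 0.0035]
orientation: [[-0.993, -0.095, 0.07], [-0.096, 0.995, -0.016], [-0.068, -0.022, -0.997]]
ft_force: [0.5, 0.9, -3.2]
width: 0.216
```

```bash

python3 -m handwheel '[{"fingers":1,"delta_pos":[0,0,0],"turn":0},{"fingers":1,"delta_pos":[0,0,0],"turn":0},{"fingers":1,"delta_pos":[0,0,0.7],"turn":0},{"fingers":1,"delta_pos":[0,0,1.5],"turn":0},{"fingers":1,"delta_pos":[0,0,2],"turn":0}]'
python3 -m handwheel '[{"fingers":1,"delta_pos":[0,0,3],"turn":0},{"fingers":1,"delta_pos":[0,0,3],"turn":0},{"fingers":1,"delta_pos":[0,0,3],"turn":0},{"fingers":1,"delta_pos":[0,0,3],"turn":0},{"fingers":1,"delta_pos":[0,0,2],"turn":0}]'
```

```text
time_s: 8.33
eef_pos: [0.503, -0.2119, 0.0437]
orientation: [[-0.994, -0.095, 0.062], [-0.096, 0.995, -0.012], [-0.06, -0.018, -0.998]]
ft_force: [0.7, 0.3, -2.5]
width: 0.217
time_s: 8.75
eef_pos: [0.4999, -0.2104, 0.191]
orientation: [[-0.994, -0.095, 0.058], [-0.096, 0.995, -0.01], [-0.057, -0.016, -0.998]]
ft_force: [1.0, -0.2, -1.8]
width: 0.217
```

```bash

python3 - <<'E'
from h import *
for n in('scene','side'):
    f=grab(n);P=f['P'];img=f['img']
    m=(P[...,0]>.45)&(P[...,0]<.95)&(P[...,1]>-.02)&(P[...,1]<.34)
    dk=m&(np.abs(P[...,2]-.11)<.006)
    rr=cv2.minAreaRect((P[dk][:,:2]*1000).astype(np.float32));print(n,dk.sum(),np.round(np.median(P[dk][:,2]),4),rr)
    vert=m&(P[...,2]>.02)&(P[...,2]<.09)
    # well: dark / below deck inside
    w=m&(P[...,2]<.103)&(P[...,2]>.085)&(P[...,0]>.6)&(P[...,0]<.78)&(P[...,1]>.05)&(P[...,1]<.22)
    p=P[w];print('well',w.sum(),np.percentile(p,[1,99],0).round(3).tolist())
    q=P[dk][:,:2]
    # rear edge & side edges
    for t in ('photometer',):pass
    np.save(f'/tmp/{n}.npy',P)
    ys,xs=np.where(dk);a=max(0,ys.min()-15);c=max(0,xs.min()-15)
    cv2.imwrite(f'pics/{n}z.png',cv2.resize(img[a:ys.max()+25,c:xs.max()+25],None,fx=3,fy=3))
    print('crop',a,c)
a=cv2.imread('pics/scenez.png');b=cv2.imread('pics/sidez.png')
h=max(a.shape[0],b.shape[0]);w=a.shape[1]+b.shape[1];o=np.zeros((h,w,3),np.uint8);o[:a.shape[0],:a.shape[1]]=a;o[:b.shape[0],a.shape[1]:]=b
s=min(1,800/w,600/h);cv2.imwrite('pics/both.png',cv2.resize(o,None,fx=s,fy=s));print(s,a.shape)
E
```

```text
scene 7839 0.111 ((667.8185424804688, 128.01031494140625), (221.64682006835938, 206.46202087402344), 85.08444213867188)
well 941 [[0.651, 0.055, 0.085], [0.777, 0.217, 0.103]]
crop 177 226
side 3871 0.1116 ((665.99853515625, 127.96710205078125), (226.7097625732422, 211.01333618164062), 85.76577758789062)
well 238 [[0.656, 0.076, 0.089], [0.776, 0.188, 0.102]]
crop 120 305
0.8008008008008008 (423, 597, 3)
```

View pics/both.png

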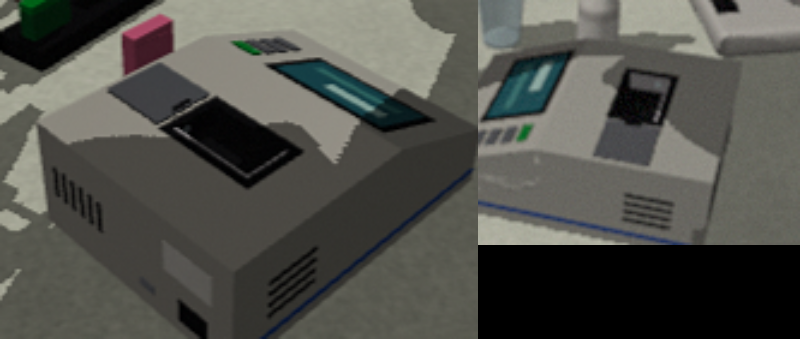

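The crops show the open well as the black rectangle, with its bright locating edges on the rear and left. Both cameras put the photometer's yaw at about -4.5° and the corner at about (0.701,0.174). The block's home centre is then about (0.689,0.148). I travel there while turning -100°.

```bash

python3 -m handwheel '[{"fingers":1,"delta_pos":[1.2,2.3,0],"turn":-0.117},{"fingers":1,"delta_pos":[1.2,2.3,0],"turn":-0.117},{"fingers":1,"delta_pos":[1.2,2.3,0],"turn":-0.117},{"fingers":1,"delta_pos":[1.2,2.3,0],"turn":-0.117},{"fingers":1,"delta_pos":[1.2,2.3,0],"turn":-0.117}]'
python3 -m handwheel '[{"fingers":1,"delta_pos":[1.2,2.3,0],"turn":-0.117},{"fingers":1,"delta_pos":[1.2,2.3,0],"turn":-0.117},{"fingers":1,"delta_pos":[1.2,2.3,0],"turn":-0.117},{"fingers":1,"delta_pos":[1.2,2.3,0],"turn":-0.117},{"fingers":1,"delta_pos":[1.2,2.3,0],"turn":-0.117}]'
```

```text
time_s: 9.27
eef_pos: [0.5574, -0.0966, 0.1884]
orientation: [[-0.865, 0.5, 0.036], [0.499, 0.866, -0.047], [-0.055, -0.023, -0.998]]
ft_force: [1.1, -1.2, -1.6]
width: 0.22
time_s: 9.68
eef_pos: [0.614, 0.0253, 0.1799]
orientation: [[-0.42, 0.908, -0.011], [0.906, 0.419, -0.056], [-0.046, -0.034, -0.998]]
ft_force: [-0.8, -0.6, -2.1]
width: 0.216
```

```bash

python3 -m handwheel '[{"fingers":1,"delta_pos":[1.5,2.3,0],"turn":-0.117},{"fingers":1,"delta_pos":[1.5,2.3,0],"turn":-0.117},{"fingers":1,"delta_pos":[1.5,2.3,0],"turn":-0.117},{"fingers":1,"delta_pos":[1.2,2.2,0],"turn":-0.1},{"fingers":1,"delta_pos":[0,0,0],"turn":0}]'
python3 - <<'E'
from h import *
s=env.sense();print(s['eef_pos'])
f=grab('wrist');cv2.imwrite('pics/w5.png',f['img'])
P=f['P'];m=(P[...,0]>.45)&(P[...,0]<.95)&(P[...,1]>-.02)&(P[...,1]<.34)&(np.abs(P[...,2]-.11)<.006)
rr=cv2.minAreaRect((P[m][:,:2]*1000).astype(np.float32));print(m.sum(),np.median(P[m][:,2]),rr)
for t in('amber_center','left_face','rear_face','corner'):
    for r in viewer.cut_out('wrist',t)[:2]:
        p=P[r['region']];p=p[~np.isnan(p[:,0])]
        if len(p):print(t,round(r['p'],2),np.round(r['rect']),np.median(p,0).round(4),np.percentile(p,[3,97],0).round(4).tolist())
E
```

```text
time_s: 10.1
eef_pos: [0.6702, 0.1261, 0.1691]
orientation: [[0.039, 0.998, -0.05], [0.998, -0.041, -0.042], [-0.044, -0.048, -0.998]]
ft_force: [0.2, -0.9, -1.8]
width: 0.216
[0.6702196  0.12608006 0.16908011]
32197 0.1101089328151581 ((667.1151123046875, 126.9582748413086), (220.16403198242188, 203.83749389648438), 85.42245483398438)
amber_center 0.97 [299. 182.  40. 119.] [0.6722 0.1457 0.2276] [[0.6629, 0.103, 0.1811], [0.6816, 0.1556, 0.2293]]
left_face 0.42 [306. 138.  49.   5.] [0.6738 0.1768 0.1102] [[0.6591, 0.1746, 0.1089], [0.6968, 0.1792, 0.1116]]
rear_face 0.73 [346. 139.  13.  73.] [0.6969 0.142  0.1099] [[0.6936, 0.1101, 0.0933], [0.7005, 0.1744, 0.1114]]
rear_face 0.19 [298. 183.  41. 117.] [0.6723 0.1455 0.2276] [[0.6628, 0.1031, 0.1805], [0.6818, 0.1556, 0.2295]]
corner 0.76 [123.  60. 332. 237.] [0.6304 0.1764 0.1095] [[0.4818, 0.0923, 0.0693], [0.7642, 0.2379, 0.1114]]
```

View pics/w5.png

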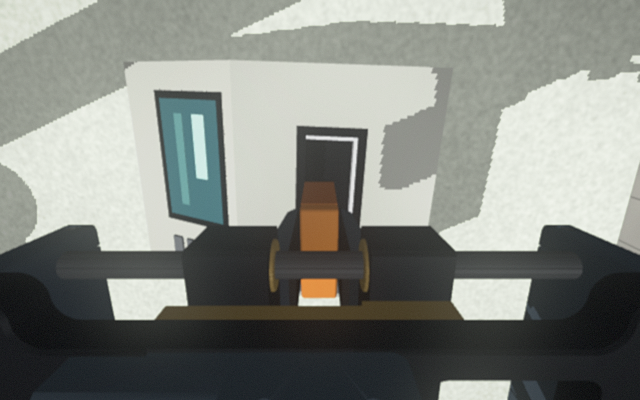

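The picture shows the well at (333,170), with its white rear strip (352,175) and left strip (330,140), and amber held at (318,210) just in front of them. From this view the home centre is about (0.687,0.1475) and the photometer's yaw is -4.6°. I move to an entry point 6–7 mm short of both faces and part-way down.

```bash

python3 -m handwheel '[{"fingers":1,"delta_pos":[0.5,0.6,-0.6],"turn":-0.02},{"fingers":1,"delta_pos":[0.4,0.5,-1],"turn":-0.02},{"fingers":1,"delta_pos":[0,0,-1.2],"turn":0},{"fingers":1,"delta_pos":[0,0,-1.2],"turn":0},{"fingers":1,"delta_pos":[0,0,0],"turn":0}]'
cat > m.py <<'E'
from h import *
s=env.sense()
f=grab('wrist');P=f['P'];img=f['img'].astype(int)
print(s['eef_pos'].round(4),np.round(np.array(s['orientation'])[:,2],3),'f',np.round(s['ft_force'],1))
r=viewer.cut_out('wrist','amber_center')[0];p=P[r['region']]
zt=np.nanpercentile(p[:,2],90);t=p[np.abs(p[:,2]-zt)<.004]
A=np.c_[t[:,:2]-t[:,:2].mean(0),np.ones(len(t))];c=np.linalg.lstsq(A,t[:,2],rcond=None)[0]
yaw=cv2.minAreaRect((t[:,:2]*1000).astype(np.float32));print('top',len(t),t.mean(0).round(4),'slope',c[:2].round(3),yaw,'yend',np.percentile(t[:,1],98).round(4))
dk=(P[...,0]>.45)&(P[...,0]<.95)&(P[...,1]>-.02)&(P[...,1]<.34)&(np.abs(P[...,2]-.11)<.005)
print('deck',cv2.minAreaRect((P[dk][:,:2]*1000).astype(np.float32)))
w=(img.min(2)>150)&dk
for t in('left_face','rear_face'):
    for r in viewer.cut_out('wrist',t)[:1]:
        q=P[r['region']&dk];print(t,round(r['p'],2),np.round(r['rect']),np.nanmedian(q,0).round(4),np.nanpercentile(q,[3,97],0).round(4).tolist())
E
python3 m.py
```

```text
time_s: 10.77
eef_pos: [0.6759, 0.1258, 0.1338]
orientation: [[0.085, 0.995, -0.048], [0.995, -0.087, -0.043], [-0.047, -0.044, -0.998]]
ft_force: [-1.1, -0.5, -1.7]
width: 0.217
[0.6759 0.1258 0.1338] [-0.048 -0.043 -0.998] f [-1.1 -0.5 -1.7]
top 2302 [0.6781 0.133  0.1927] slope [-0.038  0.02 ] ((677.6384887695312, 127.4999008178711), (54.708946228027344, 20.165603637695312), 85.06934356689453) yend 0.1545
deck ((669.5504150390625, 135.505615234375), (202.94361877441406, 200.39527893066406), 85.45413208007812)
rear_face 0.81 [344. 143.   8.  68.] [0.6979 0.1493 0.1101] [[0.6952, 0.124, 0.1075], [0.7006, 0.1746, 0.1114]]
```

```bash

python3 -m handwheel '[{"fingers":1,"delta_pos":[0.3,0.6,-0.5],"turn":0},{"fingers":1,"delta_pos":[0.3,0.6,-0.5],"turn":0},{"fingers":1,"delta_pos":[0,0.1,0],"turn":0}]'
python3 m.py
```

```text
time_s: 11.22
eef_pos: [0.6859, 0.1403, 0.1293]
orientation: [[0.087, 0.996, -0.037], [0.995, -0.088, -0.04], [-0.043, -0.033, -0.999]]
ft_force: [0.3, -0.6, -2.3]
width: 0.219
[0.6859 0.1403 0.1293] [-0.037 -0.04  -0.999] f [ 0.3 -0.6 -2.3]
top 2243 [0.6875 0.1481 0.1883] slope [-0.03  0.02] ((686.8776245117188, 142.27407836914062), (54.0703010559082, 19.82869529724121), 84.92635345458984) yend 0.1688
deck ((670.2894287109375, 145.2032928466797), (183.5958709716797, 200.7528839111328), 85.37456512451172)
left_face 0.49 [278. 162.  56.   3.] [0.6793 0.1772 0.1102] [[0.6585, 0.1747, 0.109], [0.6973, 0.18, 0.1116]]
rear_face 0.65 [334. 165.   5.  40.] [0.6993 0.1623 0.1103] [[0.6978, 0.1457, 0.1094], [0.7009, 0.1757, 0.1117]]
```

```bash

python3 -m handwheel '[{"fingers":1,"delta_pos":[-0.4,-0.1,-0.5],"turn":0.008},{"fingers":1,"delta_pos":[-0.1,0,-0.7],"turn":0},{"fingers":1,"delta_pos":[0,0,-0.3],"turn":0}]'
python3 m.py
```

```text
time_s: 11.67
eef_pos: [0.6806, 0.1381, 0.115]
orientation: [[0.078, 0.996, -0.035], [0.996, -0.08, -0.041], [-0.044, -0.031, -0.999]]
ft_force: [-0.1, 0.6, -1.9]
width: 0.217
[0.6806 0.1381 0.115 ] [-0.035 -0.041 -0.999] f [-0.1  0.6 -1.9]
top 2321 [0.682  0.1456 0.174 ] slope [-0.024  0.022] ((681.5225219726562, 139.74151611328125), (54.84534454345703, 20.300432205200195), 85.67082214355469) yend 0.1668
deck ((670.8895263671875, 149.267333984375), (175.112548828125, 200.3037872314453), 85.48165893554688)
left_face 0.56 [285. 163.  55.   4.] [0.677  0.1766 0.1102] [[0.6591, 0.1743, 0.109], [0.6963, 0.1787, 0.1114]]
rear_face 0.61 [339. 162.  10.  45.] [0.6987 0.159  0.1101] [[0.6965, 0.1451, 0.1066], [0.7008, 0.1748, 0.1111]]
```

```bash

python3 -m handwheel '[{"fingers":1,"delta_pos":[0,0,-0.7],"turn":0},{"fingers":1,"delta_pos":[0,0,-0.7],"turn":0},{"fingers":1,"delta_pos":[0,0,-0.3],"turn":0}]'
python3 m.py
```

```text
time_s: 12.12
eef_pos: [0.6826, 0.1384, 0.0992]
orientation: [[0.079, 0.996, -0.03], [0.996, -0.08, -0.04], [-0.043, -0.026, -0.999]]
ft_force: [-0.0, 0.6, -1.0]
width: 0.218
[0.6826 0.1384 0.0992] [-0.03  -0.04  -0.999] f [-0.   0.6 -1. ]
top 41758 [0.6797 0.192  0.1102] slope [ 0.002 -0.002] ((673.4319458007812, 155.69967651367188), (161.82342529296875, 195.78306579589844), 85.3152847290039) yend 0.2366
deck ((671.1760864257812, 151.9576416015625), (169.76934814453125, 200.15261840820312), 85.37269592285156)
left_face 0.56 [273. 168.  64.   5.] [0.678  0.1771 0.1101] [[0.6583, 0.1749, 0.1089], [0.6962, 0.1791, 0.1114]]
rear_face 0.62 [336. 171.   9.  42.] [0.699  0.163  0.1101] [[0.6968, 0.1497, 0.1074], [0.7012, 0.1756, 0.1112]]
```

```bash

python3 -m handwheel '[{"fingers":1,"delta_pos":[-0.1,0,-0.5],"turn":0},{"fingers":1,"delta_pos":[0,0,-0.4],"turn":0}]'
python3 -m handwheel '[{"fingers":1,"delta_pos":[0,0,-0.3],"turn":0}]'
```

```text
time_s: 12.48
eef_pos: [0.6829, 0.1387, 0.0921]
orientation: [[0.079, 0.997, -0.026], [0.996, -0.08, -0.04], [-0.042, -0.023, -0.999]]
ft_force: [-0.2, -0.1, -1.1]
width: 0.221
time_s: 12.57
eef_pos: [0.6829, 0.1387, 0.0888]
orientation: [[0.079, 0.997, -0.026], [0.996, -0.08, -0.04], [-0.041, -0.023, -0.999]]
ft_force: [0.1, -0.5, -2.5]
width: 0.218
```

```bash

python3 -m handwheel '[{"fingers":1,"delta_pos":[0,0,-0.3],"turn":0}]'
python3 -m handwheel '[{"fingers":1,"delta_pos":[0,0,-0.2],"turn":0}]'
```

```text
time_s: 12.65
eef_pos: [0.6831, 0.1394, 0.0871]
orientation: [[0.079, 0.997, -0.025], [0.996, -0.08, -0.038], [-0.04, -0.022, -0.999]]
ft_force: [-3.8, 2.8, 15.8]
width: 0.215
time_s: 12.73
eef_pos: [0.6836, 0.1395, 0.087]
orientation: [[0.079, 0.997, -0.023], [0.996, -0.08, -0.038], [-0.04, -0.02, -0.999]]
ft_force: [-2.2, -0.5, 9.4]
width: 0.22
```

```bash

python3 -m handwheel '[{"fingers":1,"delta_pos":[0,0.3,-0.05],"turn":0}]'
python3 -m handwheel '[{"fingers":1,"delta_pos":[0,0.3,-0.05],"turn":0}]'
python3 -m handwheel '[{"fingers":1,"delta_pos":[0.2,0.2,-0.05],"turn":0}]'
```

```text
time_s: 12.82
eef_pos: [0.6839, 0.1421, 0.0874]
orientation: [[0.08, 0.997, -0.021], [0.996, -0.08, -0.038], [-0.04, -0.018, -0.999]]
ft_force: [-1.0, 0.3, -1.7]
width: 0.217
time_s: 12.9
eef_pos: [0.6841, 0.1453, 0.0872]
orientation: [[0.08, 0.997, -0.021], [0.996, -0.08, -0.038], [-0.04, -0.017, -0.999]]
ft_force: [-0.3, -0.8, -0.4]
width: 0.217
time_s: 12.98
eef_pos: [0.6851, 0.1459, 0.087]
orientation: [[0.079, 0.997, -0.023], [0.996, -0.08, -0.042], [-0.043, -0.019, -0.999]]
ft_force: [-2.5, -7.4, 4.4]
width: 0.219
```

```bash

python3 -m handwheel '[{"fingers":1,"delta_pos":[0.2,0.1,-0.05],"turn":0}]'
python3 -m handwheel '[{"fingers":1,"delta_pos":[0.2,0.1,-0.05],"turn":0}]'
```

```text
time_s: 13.07
eef_pos: [0.6864, 0.1457, 0.087]
orientation: [[0.078, 0.997, -0.024], [0.996, -0.079, -0.045], [-0.047, -0.021, -0.999]]
ft_force: [-1.9, -3.7, 4.9]
width: 0.218
time_s: 13.15
eef_pos: [0.6869, 0.1456, 0.087]
orientation: [[0.078, 0.997, -0.028], [0.996, -0.079, -0.047], [-0.049, -0.024, -0.999]]
ft_force: [-6.5, -3.9, 6.7]
width: 0.219
```

```bash
cat > b.py <<'E'
from h import *
f=grab('wrist');P=f['P'];s=env.sense()
print(s['eef_pos'].round(4),np.round(np.array(s['orientation'])[:,2],3),'f',np.round(s['ft_force'],1))
r=viewer.cut_out('wrist','amber_center')
p=np.vstack([P[k['region']] for k in r]);
t=p[(p[:,2]>.14)&(p[:,2]<.153)]
A=np.c_[t[:,:2]-t[:,:2].mean(0),np.ones(len(t))];c=np.linalg.lstsq(A,t[:,2],rcond=None)[0]
print('top',len(t),t.mean(0).round(4),'slope',c[:2].round(3),cv2.minAreaRect((t[:,:2]*1000).astype(np.float32)))
return_img=f['img'];cv2.imwrite('pics/last.png',return_img)
E
python3 b.py; python3 -c "
from h import *
s=env.sense();print(s['time_s'],s['ft_force'],s['torque'])"
```

```text
[0.6869 0.1456 0.087 ] [-0.028 -0.047 -0.998] f [-5.8 -4.   6. ]
top 2418 [0.6879 0.1539 0.146 ] slope [-0.023 -0.012] ((687.4857177734375, 147.90328979492188), (54.69140625, 20.592348098754883), 86.37957000732422)
13.25 [-5.54819168 -4.50134597  6.81440825] [-0.86796273  1.08111184 -0.04350202]
```

```bash

python3 -m handwheel '[{"fingers":1,"delta_pos":[0.2,0.17,-0.05],"turn":0}]'
for i in 1 2 3 4; do python3 b.py; done
```

```text
time_s: 13.33
eef_pos: [0.6869, 0.1456, 0.0871]
orientation: [[0.078, 0.996, -0.033], [0.996, -0.08, -0.05], [-0.053, -0.029, -0.998]]
ft_force: [-7.2, -7.0, 7.1]
width: 0.215
[0.6869 0.1455 0.0871] [-0.033 -0.051 -0.998] f [-6.6 -6.2  6.7]
top 2381 [0.6881 0.1539 0.1461] slope [-0.032 -0.016] ((687.615966796875, 148.17718505859375), (54.553890228271484, 19.839595794677734), 85.60346984863281)
[0.6868 0.1455 0.0871] [-0.033 -0.05  -0.998] f [-7.2 -6.1  7.4]
top 2285 [0.688  0.1545 0.1461] slope [-0.026 -0.017] ((687.5314331054688, 148.5203094482422), (53.58684158325195, 19.600112915039062), 85.78550720214844)
[0.6869 0.1456 0.0871] [-0.033 -0.05  -0.998] f [-7.2 -6.2  6.7]
top 2295 [0.6881 0.1543 0.1461] slope [-0.031 -0.016] ((687.8108520507812, 148.19122314453125), (54.192996978759766, 20.12101936340332), 85.34923553466797)
[0.6868 0.1455 0.0871] [-0.033 -0.05  -0.998] f [-7.6 -5.5  7.1]
top 2396 [0.6881 0.154  0.1461] slope [-0.031 -0.016] ((687.6801147460938, 147.95118713378906), (54.47805404663086, 20.00144386291504), 85.6286392211914)
```

View pics/last.png

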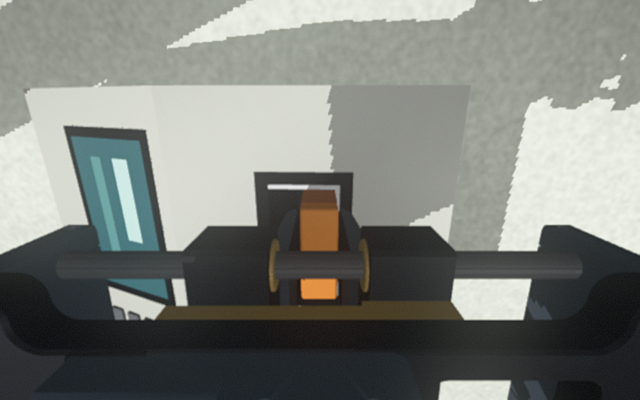

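The picture shows amber at (319,225) standing in the well, in the corner of the left strip (290,187) and the rear strip, and still gripped. Forces are steady, so I hand in.

```bash
python3 -c "
from station import order
print(order.finish_job())"
```

```text
the job is handed in; nothing more can be done
None
```

I took the amber standard from the middle rack pocket, stood it in the cell well and pressed it into the corner. I handed the job in at about 13.5 s, still holding it there.

**Last checks**
- **Pressing force:** the wrist held steady at about 7 N toward the rear face and 6 N toward the left face. It also pressed down with about 7 N, so floor friction carries a small part of the sideways readings.
- **Position:** two further pushes moved the tool less than 0.2 mm. The block's centre measured about (0.687, 0.148), within about 1 mm of the home position I worked out from the images. Its top, at 0.146 m, matches standing on the floor.
- **Square to the corner:** its yaw was within about 0.5° of the photometer's.

**What disagreed or is less certain**
- **Fingertips:** they sit about 33 mm behind the stated tool point. My first attempt to grip closed above the block and touched its top with about 18 N. I measured the offset and gripped again.
- **Lean:** the tool tilted a few hundredths of a radian during the moves. The block leans about 0.035 rad, inside the 0.06 limit but not zero.
- **Other objects:** the blue and green standards looked unmoved in the pictures just before the successful grip. I did not re-measure the standards, beaker or bottle at the end.

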